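# Pack the door-handle kit into its case

### The arm

A 6-joint arm with a two-finger parallel gripper is mounted at the origin on the work surface. World frame = base frame: x ahead of the robot, y to its left, z up, the work surface at z = 0. Lengths are in m, angles in degrees, forces in N, time in s.
With the tool pointing down it reaches from about 0.2 to 0.875 m from the base axis. Payload 3.4 kg.
Tool frame: the origin (TCP) lies between the finger pads; the fingertips stand 19 mm ahead of it and the grasp point (between the pads) is the TCP; z points along the fingers, y is the direction in which the jaws open and shut (so a half turn about z gives the same grasp; the last joint's range is limited). The gripper opens to 94 mm and grips with 3 to 60 N. Pads are 16 mm wide; open, the fingers measure 119 mm over their backs; the gripper's body (75 mm by 177 mm) begins 78 mm behind the grasp point.
Start: joints at [-6.933, 15.808, 86.224, -0, 77.962, -6.933], TCP at [0.575, -0, 0.224] pointing down, gripper open.
Joint ranges: [-165.64, 165.64], [-43.16, 119.46], [12.63, 154.43], [-67.54, 247.53], [6.08, 155.33], [-154.97, 154.97]. Speed limits (degrees/s): [147.25, 147.25, 180, 180, 180, 180].

### API

Orientations are given as [roll, pitch, yaw] about the fixed x, y, z axes, in that order (R = Rz(yaw) Ry(pitch) Rx(roll)).
In Python, from workcell import env gives the robot as it stands. The module is installed in compiled form; this text tells all that it offers. Calls block until the motion is done:
- env.move_to(position, orientation): joint-space move of the TCP to a pose.
- env.servo_line(position, frame=None, rate=0.15, max_force=None): straight line of the TCP; frame=None keeps the orientation; rate is the mean speed in m/s. With max_force (N) it stops when the force on the tool has changed by that much, and returns True; else False.
- env.movej(angles): joint-space move.
- env.ungrasp() and env.close(grasp_force=None): open the fingers fully, or close them until they stop; grasp_force is the grip in N (None keeps the last).
- env.wait(seconds).
- env.solve_ik(position, orientation): joint angles nearest the present ones, or None.
- env.read_camera(name): name is "scene" or "side" or "wrist"; returns (picture, depth): 420x560x3 uint8, red, green, blue; 420x560 float32, m along the optical axis (not along the pixel's ray), 0 where there is no reading.
- env.camera_info(name): a dict with "fx", "fy", "cx", "cy" (pixels), "xyz" and "rotation" of the camera in the world. Camera axes: x right, y down, z forward; pixel columns grow to the right and rows downward; lengths in m; the calibration is good to about 2 mm. A picture is of the moment at which its call begins: read the wrist's pose just before it. camera_info takes no time and is no camera call; for the wrist camera it gives the pose at the moment of the call.
A pose or a line that the arm cannot do raises env.Unreachable and nothing moves.
- env.job_done(): hands the job in, once; it reports no verdict.
Readings, each from a call of its own:
- env.read_t(): time.
- env.read_joint_positions(): joint angles.
- env.read_qvel(): joint speeds.
- env.read_tau(): joint torques, N m.
- env.read_position(): TCP position.
- env.read_ee_rot(): TCP orientation.
- env.read_force(): force on the tool from outside, world axes, zero at the start.
- env.read_torque(): the same for the moment, N m.
- env.read_finger_gap(): finger opening in m.
Only numpy, scipy, OpenCV 4.12 (cv2) and the standard library are available. Lean on these libraries where they do the work, as an engineer would, in place of code of your own. Each camera call takes 0.05 s, during which the arm holds its last target.

### The job

Pack the door-handle kit away: lay the lever handle, the round keyhole cover, the shorter of the two hex keys and the smaller of the two spanners in the open orange case, each flat in the recess shaped for it. Leave the longer hex key and the longer spanner lying where they are.

Things in the scene. Friction and masses are not known exactly. Their poses are not given: they have to be found in the camera images.
- short_key: Shorter hex key, an L of 8 mm steel bar lying flat, 95 (x) by 34 (y) mm overall, 8 mm high, 50 g. Origin: centre of the 95 x 34 outline, underside; z up. Long arm along x, midline y = -13 mm; short arm along y, midline x = -43.5 mm; bend at the -x, -y corner. Centre of mass x = -9, y = -10 mm: grip the long arm there, across 8 mm.
- long_key: The longer hex key, which does not belong: the same L shape of 8 mm bar, 150 mm (x) by 46 mm (y) overall, origin and axes as for the short one. Must stay where it is.
- small_spanner: The smaller spanner: flat steel, open jaws at both ends, 115 mm long (x), heads 26 mm wide (y), shank 12 mm wide, 8 mm high, about 60 g. Origin: its middle, on the underside. The two ends are alike. Grip the shank at the middle.
- long_spanner: The longer spanner, which does not belong: the same shape, 165 mm long (x), heads 34 mm wide, shank 16 mm, 8 mm high, origin at its middle on the underside. Must stay where it is.
- handle: Chrome lever door handle lying flat, 120 mm long (x), 220 g: bar 22 mm wide, 14 mm high from x = -40 to 60 mm; round hub 40 mm across, 14 mm high at x = -40 mm; on the hub a neck 22 mm across up to 36 mm with an 8 mm spindle stub to 46 mm; bar's far 12 mm turned up to 30 mm height. Origin: middle of the 120 mm, underside. Centre of mass x = -9 mm; grip the bar across 22 mm at x = -5 mm.
- rose: Round chrome keyhole cover, a solid disc 44 mm across and 14 mm high (side upright to 12 mm) with a small black keyhole mark on top, about 70 g. Origin: centre of its underside. Any yaw will do.
- key_pocket: Fixed grey insert in the open orange case, one of four side by side in any order, 150 (x) x 70 (y) x 20 mm, underside 4 mm above the table; recess floor 15 mm above the underside, 5 mm below its top; case rim 1 mm higher. Origin: centre of underside. L recess 113 (x) by 52 (y) mm overall, centred, arms 26 mm wide, bend at -x, -y: takes the short hex key, axes of both alike, origins in line.
- spanner_pocket: Fixed grey insert in the open orange case, one of four side by side in any order, 150 (x) x 70 (y) x 20 mm, underside 4 mm above the table; recess floor 15 mm above the underside, 5 mm below its top; case rim 1 mm higher. Origin: centre of underside. Straight recess 133 (x) by 42 (y) mm, centred: takes the small spanner along x, either way round.
- handle_pocket: Fixed grey insert in the open orange case, one of four side by side in any order, 150 (x) x 70 (y) x 20 mm, underside 4 mm above the table; recess floor 15 mm above the underside, 5 mm below its top; case rim 1 mm higher. Origin: centre of underside. Recess x -69 to 69 mm: 58 mm wide square end up to x = -11, then 38 mm wide. Takes the handle, hub in the square end, axes alike, origins in line.
- rose_pocket: Fixed grey insert in the open orange case, one of four side by side in any order, 150 (x) x 70 (y) x 20 mm, underside 4 mm above the table; recess floor 15 mm above the underside, 5 mm below its top; case rim 1 mm higher. Origin: centre of underside. Round recess 60 mm across, centred: takes the round keyhole cover, any yaw.
There are look-alikes about, which are no part of the job. Of the things shaped like the handle, the chrome one is meant.

How it is judged (in metres and radians):
At the end, for the whole second after the job is handed in: Short key, small spanner, handle and cover each lie flat (0.05 rad) on the recess floor of their own insert (within 2.2 mm), centred to 14 mm, the long ones aligned to 0.25 rad, released and at rest; the longer key and spanner are within 20 mm of their start (horizontal distance between short_key and key_pocket below 0.014 m and z of short_key in the frame of key_pocket between 0.012 and 0.0172 m and angle between each of short_key, small_spanner, handle, rose's own z axis and vertical below 0.05 rad and linear speed of each of short_key, small_spanner, handle, rose below 0.01 m/s and angle between the x axis of short_key and the x axis of key_pocket, either way round below 0.25 rad and horizontal distance between small_spanner and spanner_pocket below 0.014 m and z of small_spanner in the frame of spanner_pocket between 0.012 and 0.0172 m and angle between the x axis of small_spanner and the x axis of spanner_pocket, either way round below 0.25 rad and horizontal distance between handle and handle_pocket below 0.014 m and z of handle in the frame of handle_pocket between 0.012 and 0.0172 m and angle between the x axis of handle and the x axis of handle_pocket, either way round below 0.25 rad and horizontal distance between rose and rose_pocket below 0.014 m and z of rose in the frame of rose_pocket between 0.012 and 0.0172 m and distance of each of long_key, long_spanner from where it was at the start of the episode below 0.02 m); the robot touches nothing.
It fails at once if the longer hex key is moved by more than 20 mm (distance of long_key from where it was at the start of the episode above 0.02 m).
It fails at once if the longer spanner is moved by more than 20 mm (distance of long_spanner from where it was at the start of the episode above 0.02 m).
It also fails if it takes over 93 s, if anything falls off the work surface, if the arm or the gripper's body presses on something with over 40 N, if the wrist force passes 120 N, or if a joint passes its speed limit or range.

## Working session

There is one attempt and no reset: what is moved stays moved. The work goes in short steps, each a Python script; the robot and the scene stay as the last script left them, time stands still between calls to the robot, and variables do not carry over. Pictures are saved under pics/ and viewed, and the job is handed in when it is done.

```bash
mkdir -p pics
python3 - <<'E'
from workcell import env
import cv2,numpy as np
print(env.read_t())
for n in ["scene","side","wrist"]:
    i=env.camera_info(n); print(n,{k:np.round(v,3).tolist() for k,v in i.items()})
    p,d=env.read_camera(n); cv2.imwrite(f"pics/{n}0.png",p[:,:,::-1]); np.savez(f"pics/{n}0.npz",p=p,d=d,**i)
print(env.read_t())
E
```

```text
0.0
scene {'fx': 484.937, 'fy': 484.937, 'cx': 279.797, 'cy': 212.356, 'xyz': [0.84, 0.732, 1.023], 'rotation': [-142.95, -0.397, 150.433]}
side {'fx': 432.459, 'fy': 432.459, 'cx': 286.186, 'cy': 212.92, 'xyz': [0.256, -0.945, 0.803], 'rotation': [-124.685, -1.216, -9.595]}
wrist {'fx': 355.317, 'fy': 355.317, 'cx': 282.414, 'cy': 208.539, 'xyz': [0.575, 0.076, 0.384], 'rotation': [164.766, 0.005, 0.067]}
0.15
```

View pics/scene0.png

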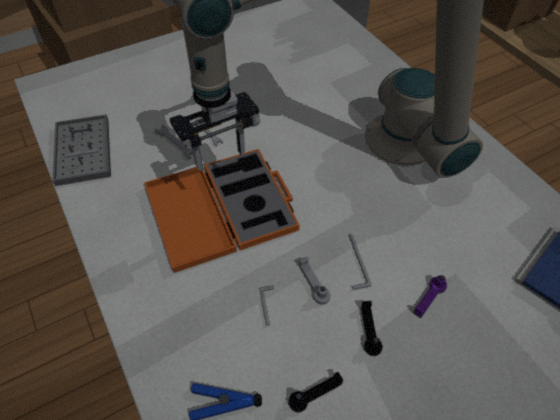

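View pics/side0.png

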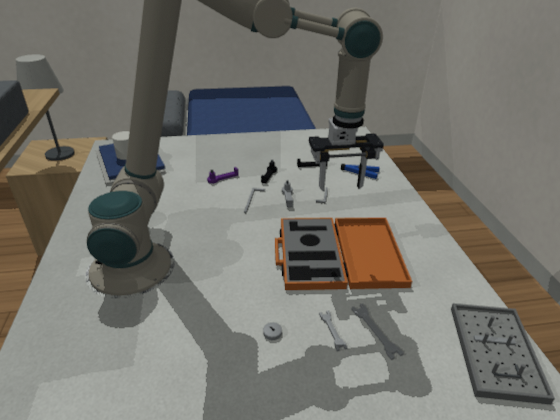

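View pics/wrist0.png

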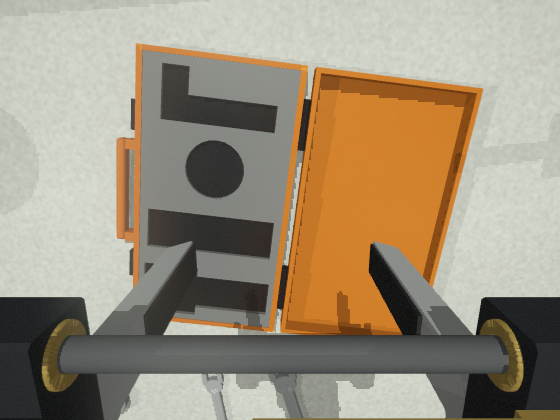

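The scene view shows the chrome handle at (312,280). Its look-alikes are black at (370,328), black at (315,392) and purple at (430,295). The short key is at (266,303) and the long key at (360,262). In the side view the rose is at (272,331), the small spanner at (333,330) and the long spanner at (378,330). Next I'll rectify the images to top-down maps.

```bash
cat > h.py <<'E'
import numpy as np,cv2
from scipy.spatial.transform import Rotation as R
def cloud(z):
    p,d=z['p'],z['d']; v,u=np.mgrid[:d.shape[0],:d.shape[1]]
    c=np.stack([(u-z['cx'])/z['fx']*d,(v-z['cy'])/z['fy']*d,d],-1)
    return c@R.from_euler('xyz',z['rotation'],degrees=True).as_matrix().T+z['xyz']
def ortho(z,x0,x1,y0,y1,h,s=1000):
    # plane z=h image; rows: x decreasing downwards (x up), cols: y decreasing rightwards (y left)
    H,W=int((x1-x0)*s),int((y1-y0)*s); r,c=np.mgrid[:H,:W]
    P=np.stack([x1-(r+.5)/s,y1-(c+.5)/s,np.full(r.shape,h)],-1)
    q=(P-z['xyz'])@R.from_euler('xyz',z['rotation'],degrees=True).as_matrix()
    u=q[...,0]/q[...,2]*z['fx']+z['cx'];v=q[...,1]/q[...,2]*z['fy']+z['cy']
    return cv2.remap(z['p'],u.astype('f4'),v.astype('f4'),cv2.INTER_LINEAR)
def snap(env,n,name):
    i=env.camera_info(n); p,d=env.read_camera(n); z=dict(p=p,d=d,**i)
    np.savez(f"pics/{name}.npz",**z); cv2.imwrite(f"pics/{name}.png",p[:,:,::-1]); return z
def grid(im,x1,y1,s,step=.05):
    im=im[:,:,::-1].copy();H,W=im.shape[:2]
    k=np.ceil((x1-H/s)/step)
    while k*step<=x1:
        r=int((x1-k*step)*s);cv2.line(im,(0,r),(W,r),(0,255,255),1);cv2.putText(im,f"{k*step:.2f}",(0,r),0,.35,(0,0,255));k+=1
    k=np.ceil((y1-W/s)/step)
    while k*step<=y1:
        c=int((y1-k*step)*s);cv2.line(im,(c,0),(c,H),(0,255,255),1);cv2.putText(im,f"{k*step:.2f}",(c,H-4),0,.35,(0,0,255));k+=1
    return im
E
python3 - <<'E'
from h import *
for n,b in [("scene",(.25,.85,-.1,.7)),("side",(.2,.8,-.6,.2))]:
    z=dict(np.load(f"pics/{n}0.npz")); im=ortho(z,*b,0.0,1000)
    cv2.imwrite(f"pics/o_{n}.png",grid(im,b[1],b[3],1000))
    c=cloud(z); print(n,[c[r,k].round(3).tolist() for r,k in ([(300,400),(220,190),(180,225)] if n=="scene" else [(330,272),(380,200),(240,340)])])
E
```

```text
scene [[0.333, 0.423, -0.002], [0.67, -0.026, 0.004], [0.537, -0.088, 0.026]]
side [[0.351, -0.287, 0.014], [0.186, -0.385, 0.003], [0.594, 0.01, 0.018]]
```

View pics/o_scene.png

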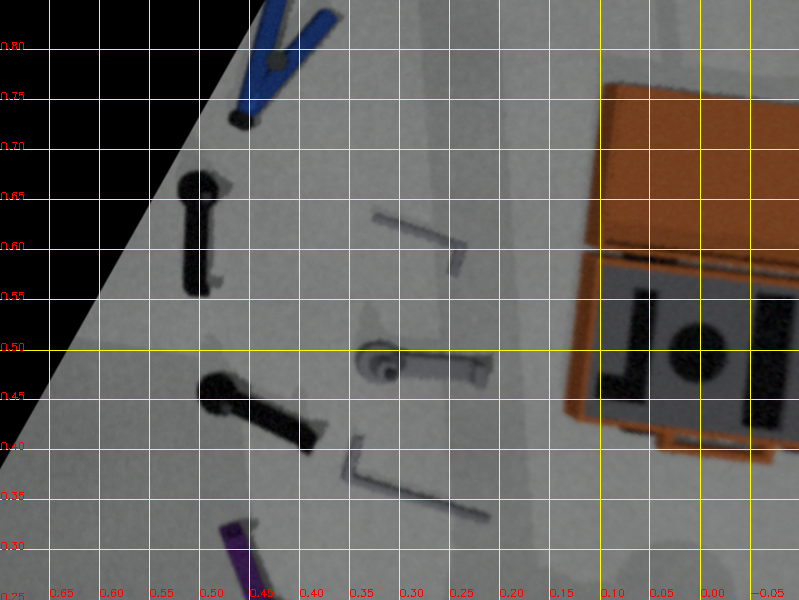

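View pics/o_side.png

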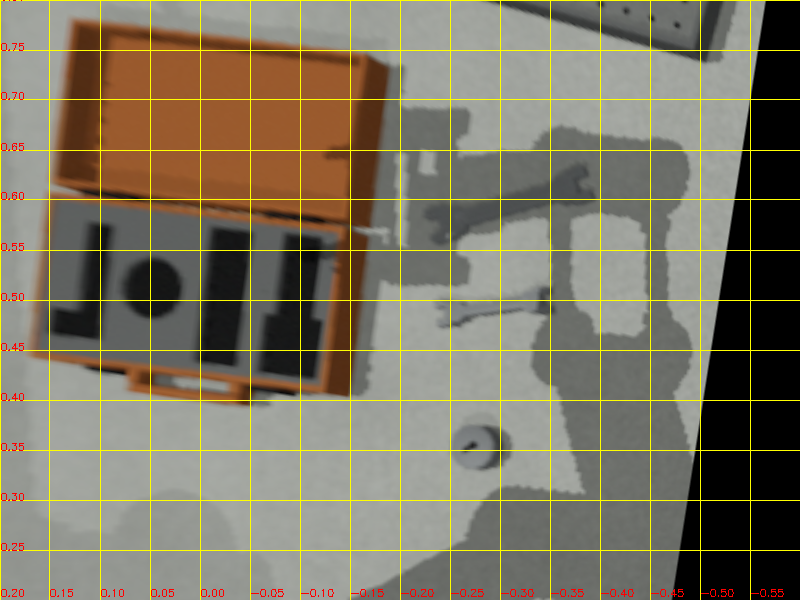

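Run:
```python
from workcell import env
from h import *
print(env.read_ee_rot())
env.move_to([.5,.22,.28],env.read_ee_rot()); snap(env,"wrist","wl")
print(env.read_t())
env.move_to([.48,-.38,.28],env.read_ee_rot()); snap(env,"wrist","wr")
print(env.read_t())
for n,b in [("wl",(.4,.7,.15,.45)),("wr",(.3,.65,-.45,-.1)),("wrist0",(.4,.65,-.2,.2))]:
    z=dict(np.load(f"pics/{n}.npz")); im=ortho(z,*b,0.023 if n=="wrist0" else .004,2000 )
    s=2000;
    if im.shape[0]>600: im=cv2.resize(im,None,fx=.8,fy=.8,interpolation=cv2.INTER_AREA);s=1600
    cv2.imwrite(f"pics/o_{n}.png",grid(im,b[1],b[3],s))
```

```text
[-1.79922768e+02 -7.24069488e-03  9.00003719e+01]
1.15
3.35
```

View pics/o_wl.png

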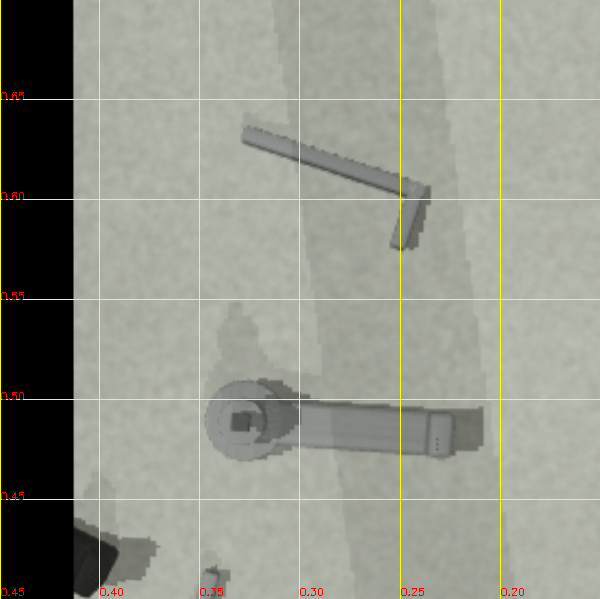

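View pics/o_wr.png

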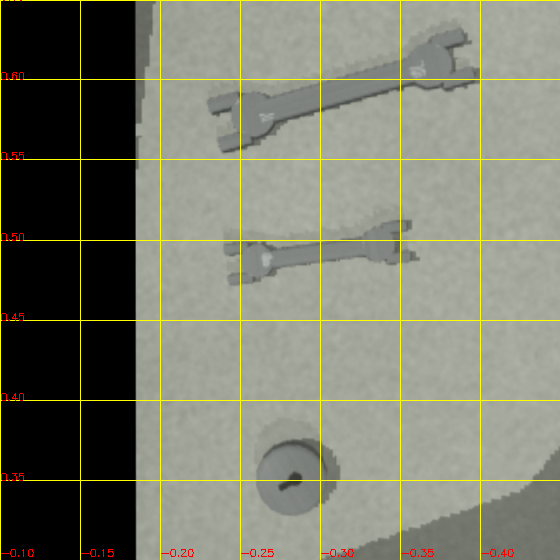

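View pics/o_wrist0.png

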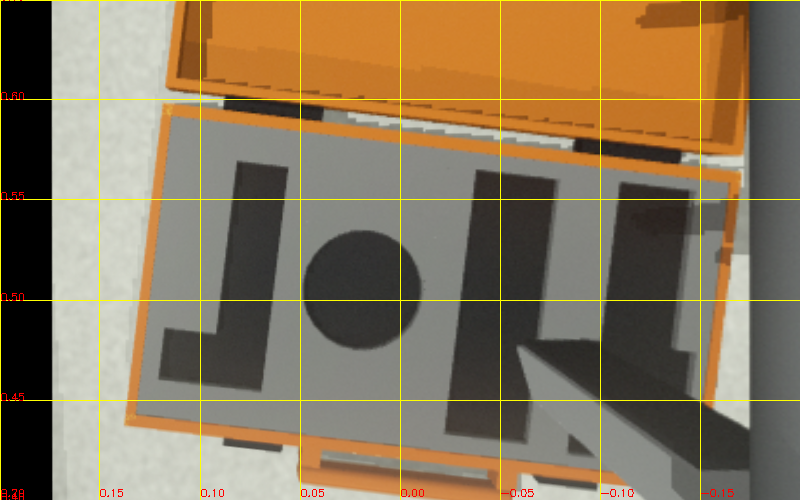

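Run:
```python
from h import *
def rects(n,roi,zr,minn=40):
    z=dict(np.load(f"pics/{n}.npz")); c=cloud(z)
    g=c[(z['d']>0)&(abs(c[...,2])<.004)]
    x0,x1,y0,y1=roi
    m=(c[...,0]>x0)&(c[...,0]<x1)&(c[...,1]>y0)&(c[...,1]<y1)&(c[...,2]>zr[0])&(c[...,2]<zr[1])&(z['d']>0)
    nl,l,st,_=cv2.connectedComponentsWithStats(m.astype('u1'),connectivity=8)
    print(n,"table z",np.median(g[:,2]).round(4))
    for k in range(1,nl):
        if st[k,4]<minn: continue
        P=c[l==k]; r=cv2.minAreaRect((P[:,:2]*1000).astype('f4'))
        print(st[k,4],"z",np.percentile(P[:,2],[5,50,95]).round(4),"ctr",np.round(r[0],1),"size",np.round(r[1],1),"ang",round(r[2],1),"mean",(P[:,:2].mean(0)*1000).round(1))
rects("wl",(.4,.7,.2,.4),(.0055,.05))
rects("wr",(.28,.65,-.45,-.2),(.0055,.05))
rects("wl",(.4,.7,.2,.4),(.0115,.016))
rects("wr",(.28,.42,-.45,-.2),(.011,.02))
for n in("wrist0","side0","scene0"):
    z=dict(np.load(f"pics/{n}.npz")); b=(.4,.65,-.2,.2); im=ortho(z,*b,.0215,2000)
    g=im.max(2).astype(int); dark=(g<(85 if n=="wrist0" else 60))
    nl,l,st,ct=cv2.connectedComponentsWithStats(dark.astype('u1'))
    print(n)
    for k in range(1,nl):
        if st[k,4]<3000 or st[k,4]>60000: continue
        r=cv2.minAreaRect(np.argwhere(l==k)[:,::-1].astype('f4'))
        print(st[k,4],"ctr",round(b[1]*1000-r[0][1]/2,1),round(b[3]*1000-r[0][0]/2,1),"size",np.round(np.array(r[1])/2,1),"ang",round(r[2],1))
```

```text
wl table z -0.0001
247 z [0.0077 0.0277 0.0307] ctr [418.5 395.5] size [ 9.  22.6] ang 89.7 mean [420.9 395.7]
99 z [0.0059 0.0074 0.009 ] ctr [406.9 345.8] size [ 7.7 15.3] ang 74.3 mean [407.3 345.8]
2339 z [0.0121 0.0141 0.0365] ctr [489.8 286.4] size [ 38.6 120.1] ang 0.2 mean [487.7 292.6]
710 z [0.0064 0.0079 0.0093] ctr [605.5 287.5] size [94.8 34.3] ang 71.7 mean [611.9 277.4]
wr table z -0.0001
2462 z [0.0064 0.008  0.0094] ctr [ 592.7 -313.2] size [ 34.3 164.4] ang 15.7 mean [ 591.3 -308.8]
1329 z [0.0064 0.0078 0.0092] ctr [ 491.9 -298.7] size [ 25.8 114.8] ang 7.7 mean [ 491.7 -296.3]
1228 z [0.0112 0.0135 0.015 ] ctr [ 352.3 -282.8] size [43.2 43. ] ang 43.6 mean [ 353.3 -282.6]
wl table z -0.0001
1725 z [0.0123 0.0137 0.0152] ctr [489.9 291.4] size [ 38.6 110. ] ang 0.3 mean [487.6 293.2]
wr table z -0.0001
1175 z [0.0119 0.0135 0.015 ] ctr [ 352.2 -282.7] size [43.2 42.7] ang 43.0 mean [ 352.7 -282.5]
wrist0
25500 ctr 525.2 187.5 size [249.5  25. ] ang 90.0
54783 ctr 526.5 -105.5 size [162.  249.6] ang 0.9
14170 ctr 513.4 88.5 size [ 51.7 113.2] ang 7.0
11038 ctr 505.0 18.8 size [59.  58.5] ang 90.0
side0
12811 ctr 513.4 90.1 size [ 49.7 112.4] ang 7.0
20495 ctr 496.7 -48.4 size [ 40.  132.1] ang 6.8
24306 ctr 488.3 -118.2 size [ 55.7 137.4] ang 7.6
10264 ctr 505.2 21.0 size [57.5 56. ] ang 90.0
scene0
16091 ctr 512.9 86.0 size [ 55.5 117. ] ang 8.1
24291 ctr 496.0 -52.3 size [ 46.1 138.1] ang 6.9
29118 ctr 486.6 -124.0 size [ 64.1 143.6] ang 10.0
12282 ctr 504.8 17.2 size [62.5 61.5] ang 90.0
```

```bash
cat > job.py <<'E'
from workcell import env
from h import *
PY=-7.0
PK=dict(short_key=(.5134,.089),rose=(.5050,.0193),small_spanner=(.4964,-.0503),handle=(.4880,-.1195))
# object: origin xy, yaw, grip local xy, tip height above underside, jaw rel. yaw, force, gap
OB=dict(small_spanner=((.4919,-.2987),-82.3,(0,0),.0048,0,25,.012),
 short_key=((.6055,.2875),71.7,(-.009,-.013),.0048,0,25,.008),
 handle=((.4870,.2865),-94,(-.005,0),.0065,0,35,.022),
 rose=((.3523,-.2827),PY,(0,0),.0060,90,25,.044))
def rot(a,v): a=np.radians(a);return np.array([np.cos(a)*v[0]-np.sin(a)*v[1],np.sin(a)*v[0]+np.cos(a)*v[1]])
def plan(n):
    o,yaw,g,tip,jr,f,gap=OB[n]
    pick=np.array(o)+rot(yaw,g)
    out=[]
    for flipT in (0,180):
      for flipP in ((0,180) if n=="small_spanner" else (0,)):
        place=np.array(PK[n])+rot(PY+flipP,g)
        w=lambda a:(a+180)%360-180
        out.append((pick,w(yaw+jr+flipT),place,w(PY+jr+flipT+flipP)))
    return out
def options(n):
    res=[]
    for pick,a,place,b in plan(n):
        try: q1=env.solve_ik([*pick,.05],[180,0,a]); q2=env.solve_ik([*place,.05],[180,0,b])
        except Exception as e: q1=q2=None
        if q1 is None or q2 is None: continue
        cur=np.array(env.read_joint_positions())
        res.append((max(abs(np.array(q1)-cur).max(),0)+abs(np.array(q2)-np.array(q1)).max(),pick,a,place,b))
    return sorted(res,key=lambda r:r[0])
def pick(n):
    _,p,a,pl,b=options(n)[0]; tip,f,gap=OB[n][3],OB[n][5],OB[n][6]
    env.ungrasp()
    env.move_to([*p,.11],[180,0,a])
    env.servo_line([*p,.019+tip],rate=.1)
    env.close(f); print(n,"gap",env.read_finger_gap(),"want",gap,"F",np.round(env.read_force(),1))
    env.servo_line([*p,.12],rate=.12); print("gap lifted",env.read_finger_gap(),"t",env.read_t(),"yaw",a,b)
    return pl,b
def place(n,pl,b):
    tip=OB[n][3]
    env.move_to([*pl,.12],[180,0,b])
    zr=max(.019+tip+.0005,.0258)+.019
    env.servo_line([*pl,.065],rate=.12)
    print("hit",env.servo_line([*pl,zr],rate=.04,max_force=8),"z",env.read_position(),zr)
    env.ungrasp()
    env.servo_line([*pl,.13],rate=.15); print("t",env.read_t())
E
python3 - <<'E'
from job import *
for n in OB: 
    print(n); [print("  ",round(r[0]),np.round(r[1],4),r[2],np.round(r[3],4),r[4]) for r in options(n)]
z=dict(np.load("pics/scene0.npz")); c=cloud(z); m=(c[...,0]>.56)&(c[...,0]<.8)&(c[...,1]>-.1)&(c[...,1]<.15); print("lid max z",np.percentile(c[m][:,2],[50,99]))
for n,b in(("scene0",(230,340,210,310)),):
    cv2.imwrite("pics/crop.png",cv2.resize(z['p'][b[2]:b[3]+60,b[0]:b[1]+80,::-1],None,fx=4,fy=3.6))
E
```

```text
small_spanner
   82 [ 0.4919 -0.2987] 97.69999999999999 [ 0.4964 -0.0503] 173.0
   160 [ 0.4919 -0.2987] 97.69999999999999 [ 0.4964 -0.0503] -7.0
   230 [ 0.4919 -0.2987] -82.3 [ 0.4964 -0.0503] -7.0
   410 [ 0.4919 -0.2987] -82.3 [ 0.4964 -0.0503] 173.0
short_key
   143 [0.615  0.2749] 71.69999999999999 [0.5029 0.0772] -7.0
   160 [0.615  0.2749] -108.30000000000001 [0.5029 0.0772] 173.0
handle
   205 [0.4873 0.2915] 86 [ 0.483  -0.1189] 173.0
   335 [0.4873 0.2915] -94 [ 0.483  -0.1189] -7.0
rose
   82 [ 0.3523 -0.2827] 83.0 [0.505  0.0193] 83.0
lid max z [0.01811398 0.6193111 ]
```

View pics/crop.png

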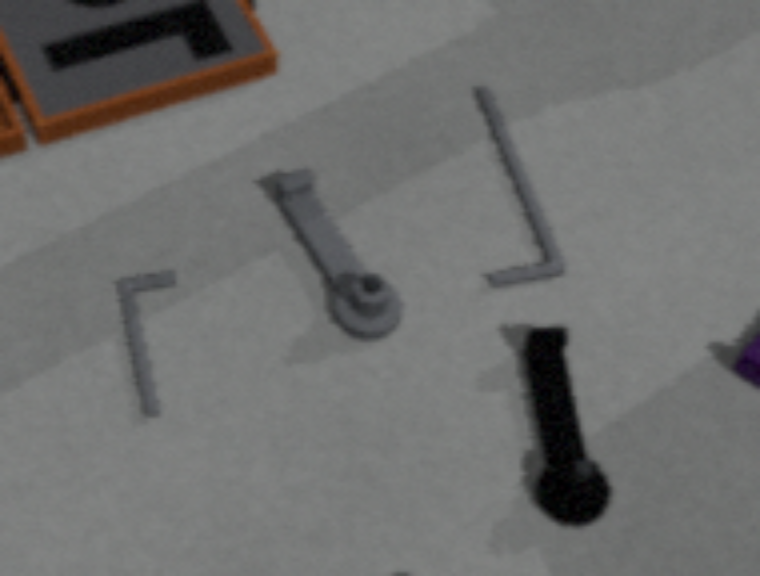

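The crop confirms the chrome handle at the centre, with the short key to its left and the long key to its right. I'll start with the spanner.

Run:
```python
from job import *
pl,b=pick("small_spanner"); place("small_spanner",pl,b)
z=snap(env,"wrist","a1")
```

```text
small_spanner gap 0.01105427028829869 want 0.012 F [ 0.1 -0.5 -1.2]
gap lifted 0.011463865589274633 t 7.55 yaw 97.69999999999999 173.0
hit False z [ 0.49641341 -0.05024705  0.04467759] 0.0448
t 11.8167
```

View pics/a1.png

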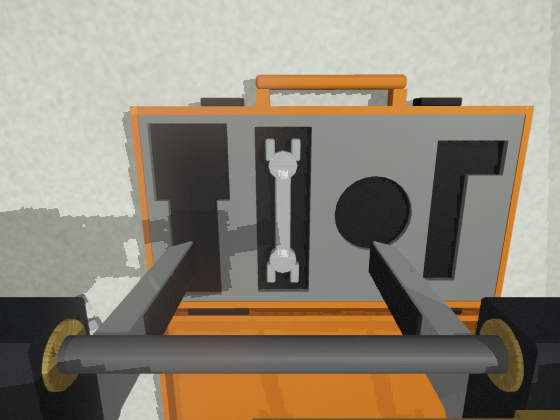

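The spanner sits centred in its recess at (283,210). The short key is next.

Run:
```python
from job import *
pl,b=pick("short_key"); place("short_key",pl,b)
z=snap(env,"wrist","a2")
```

```text
short_key gap 0.007043158010527248 want 0.008 F [-0.5 -0.4  0. ]
gap lifted 0.007216055046713701 t 16.6417 yaw -108.30000000000001 173.0
hit False z [0.50286517 0.07716469 0.04468261] 0.0448
t 20.9833
```

View pics/a2.png

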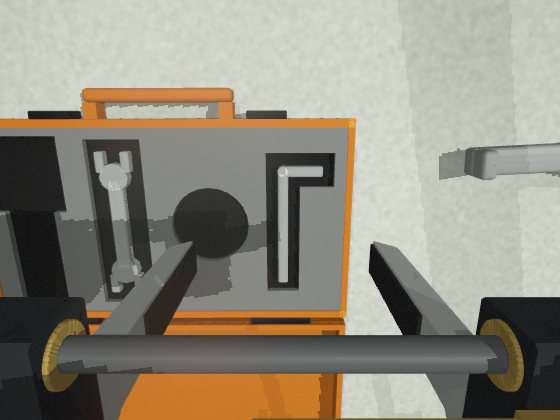

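The key lies centred in its L recess at (290,225). The handle is next.

Run:
```python
from job import *
pl,b=pick("handle"); place("handle",pl,b)
z=snap(env,"wrist","a3")
```

```text
handle gap 0.021160253315127043 want 0.022 F [0.4 0.  0.7]
gap lifted 0.02180856137294834 t 25.9667 yaw 86 173.0
hit True z [ 0.48247539 -0.11869323  0.04442083] 0.045
t 31.025
```

View pics/a3.png

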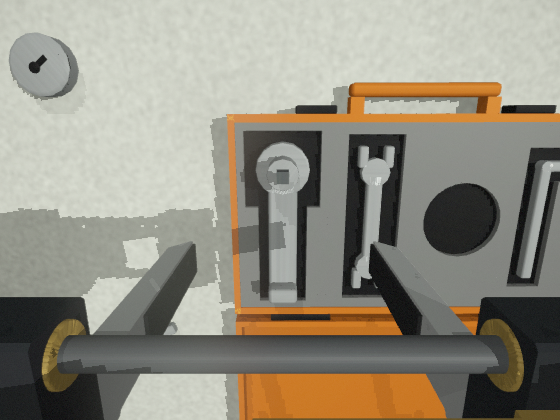

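The handle lies in its recess at (283,220), though the lowering tripped the contact threshold just short of the bottom. I'll place the rose, then check heights.

Run:
```python
from job import *
pl,b=pick("rose"); place("rose",pl,b)
env.move_to([.50,-.09,.25],[180,0,173]); z=snap(env,"wrist","a4")
env.move_to([.35,-.35,.3],[180,0,90])
for n in("scene","side"): snap(env,n,n+"9")
print(env.read_t())
def rects(n,roi,zr,minn=60):
    z=dict(np.load(f"pics/{n}.npz")); c=cloud(z); x0,x1,y0,y1=roi
    ins=(c[...,0]>.44)&(c[...,0]<.56)&(abs(c[...,1])<.15)&(c[...,2]>.02)&(c[...,2]<.0256)
    print(n,"insert top z",np.median(c[ins][:,2]).round(4))
    m=(c[...,0]>x0)&(c[...,0]<x1)&(c[...,1]>y0)&(c[...,1]<y1)&(c[...,2]>zr[0])&(c[...,2]<zr[1])&(z['d']>0)
    nl,l,st,_=cv2.connectedComponentsWithStats(m.astype('u1'),connectivity=8)
    for k in range(1,nl):
        if st[k,4]<minn: continue
        P=c[l==k]; r=cv2.minAreaRect((P[:,:2]*1000).astype('f4'))
        A=np.c_[P[:,:2],np.ones(len(P))];q=P[:,2]<.036;s=np.linalg.lstsq(A[q],P[q,2],rcond=None)[0] if q.sum()>50 else [0,0,0]
        print(st[k,4],"z",np.percentile(P[:,2],[5,50,95]).round(4),"ctr",np.round(r[0],1),"size",np.round(r[1],1),"ang",round(r[2],1),"slope",np.round(s[:2],3))
rects("a4",(.43,.565,-.16,.13),(.0257,.1))
rects("side9",(.43,.565,-.16,.13),(.0262,.1))
rects("side9",(.54,.65,-.42,-.2),(.004,.03))
rects("scene9",(.3,.45,.2,.37),(.004,.03))
rects("scene0",(.3,.45,.2,.37),(.004,.03))
```

```text
rose gap 0.04264004008869422 want 0.044 F [-0.2 -0.6  0.8]
gap lifted 0.04265941574650607 t 35.125 yaw 83.0 83.0
hit False z [0.50499191 0.01933198 0.04467537] 0.0448
t 39.3
42.1917
a4 insert top z 0.0239
2674 z [0.0312 0.0332 0.0556] ctr [ 487.9 -115.9] size [ 39.6 116. ] ang 88.6 slope [-0.002 -0.012]
1338 z [0.0259 0.0269 0.0281] ctr [495.8 -50.6] size [ 25.6 114.7] ang 83.4 slope [0.001 0.001]
742 z [0.0259 0.0269 0.0282] ctr [513.5  87.2] size [33.3 94.2] ang 82.0 slope [ 0.001 -0.004]
1295 z [0.0305 0.0327 0.0342] ctr [505.2  19.6] size [43.3 42.8] ang 39.4 slope [0.019 0.016]
side9 insert top z 0.0236
66 z [0.0264 0.0275 0.03  ] ctr [523.7 -51.1] size [27.3 63.6] ang 74.1 slope [-0.003 -0.009]
435 z [0.0272 0.0336 0.0553] ctr [ 490.1 -110.6] size [ 63.4 116.2] ang 81.4 slope [-0.005 -0.002]
side9 insert top z 0.0236
541 z [0.0051 0.0082 0.0106] ctr [ 592.8 -314. ] size [ 39.4 164.5] ang 17.8 slope [0.015 0.002]
scene9 insert top z 0.0233
233 z [0.0047 0.0074 0.0108] ctr [358.2 292. ] size [155.3  43.5] ang 58.3 slope [ 0.008 -0.004]
scene0 insert top z 0.0229
237 z [0.0045 0.0074 0.0105] ctr [358.6 292.4] size [154.   43.5] ang 58.2 slope [ 0.017 -0.016]
```

View pics/a4.png

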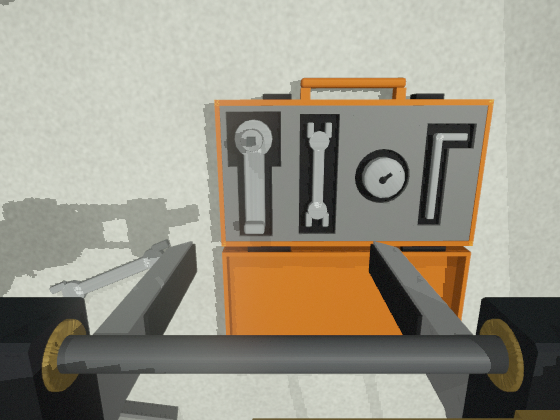

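View pics/side9.png

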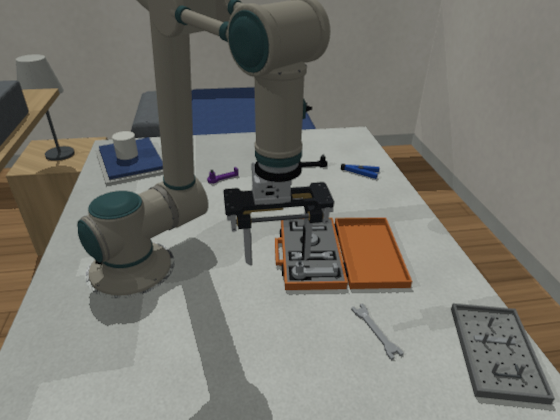

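Run:
```python
from workcell import env
env.wait(.3); print(env.read_t(), abs(env.read_qvel()).max()); env.job_done()
```

```text
42.4917 0.18844983832276238
the job is handed in; nothing more can be done
```

I laid the small spanner, short hex key, chrome handle and rose in their own recesses in the case and handed the job in at 42.5 s. No verdict is reported.

**Seating:** A last wrist-camera depth check put all four on the recess floor, with tops at about 27 mm (key and spanner) and 33 mm (handle and rose).

**Alignment:** All four looked centred to within about 4 mm. The spanner and key were within about 2° of their recess axes, and the handle was about 4–6° off, inside the 14° limit.

**Items left alone:** The longer hex key and longer spanner still measure within about 1 mm of where they started.

**What did not go cleanly:**
- Lowering the handle stopped on the 8 N contact limit 0.6 mm before the target height. It still measured flat and seated afterwards.
- The slope fitted to the rose's top was about 0.02 rad in each direction. That is within the 0.05 rad limit and is probably sensor noise or the shape of its top.

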